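# Load the gingerbread feeder's spring columns

## Robot

A 6-joint arm with a two-finger parallel gripper is mounted at the origin on the work surface. World frame = base frame: x ahead of the robot, y to its left, z up, the work surface at z = 0. Lengths are in mm, angles in rad, forces in N, time in s.
With the tool pointing down it reaches from about 275 to 1000 mm from the base axis. Payload 8.4 kg.
Tool frame: the origin (TCP) lies between the finger pads; the fingertips stand 22 mm ahead of it and the grasp point (between the pads) lies 3 mm ahead of it; z points along the fingers, y is the line along which they close (so a half turn about z gives the same grasp; the last joint's range is limited). The gripper opens to 85 mm and grips with 20 to 120 N. Pads are 22 mm wide; open, the fingers measure 114 mm over their backs; the gripper's body (76 mm by 85 mm) begins 54 mm behind the grasp point. The pads swing forward as they close: fully open they stand 13 mm farther back than shut.
Start: joints at [1.233, 0.353, 1.633, -0, 1.155, -0.002], TCP at [205.952, 590.095, 253.281] pointing down, gripper open.
Joint ranges: [-2.63, 2.63], [-0.92, 2.1], [0.06, 2.66], [-1.3, 4.44], [0, 2.69], [-3.02, 3.02]. Speed limits (rad/s): [2.22, 2.22, 2.79, 3.14, 3.14, 3.14].

## Interface

Orientations are given as [roll, pitch, yaw] about the fixed x, y, z axes, in that order (R = Rz(yaw) Ry(pitch) Rx(roll)).
In Python, from rig import r, grab_frame gives the robot as it stands.
- The arm moves only by the shell command python3 -m inch 'ROWS' [FORCE]. ROWS is JSON, a list of rows, each a list of 7 numbers: the turn, a rotation vector about the tool's x, y, z as a fraction of full scale, then the shift along the tool's x, y, z as a fraction of full scale, then the closure, from 0 (fully open) to 1 (shut). In form: [[rx, ry, rz, dx, dy, dz, fingers], ...]. A call has 1 to 8 rows; each row shifts and turns the commanded pose from where the row before left it, along the tool's axes as they then stand; what a row does not reach is not made up. Full scale, the value 1, is 2.5 cm for a shift and pi rad for a turn. A row lasts 1/12 s, in which the tool goes at most 41.7 mm and 7.16 degrees, less where a joint would pass 70% of its speed; a pose out of reach is approached as far as the arm can. A call with a number of a shift or a turn outside -1 to 1 is refused whole. A call with a gripper value outside its range is refused whole. The fingers move at their own pace and stop on an object; FORCE is the grip in N (left out, the last holds). Time passes only in rows, so rows that do not move let the fingers close. It gives the time, the measured TCP pose, the force, the opening and the grip force at its end, in the units of the state.
- r.sense(): the state, without advancing time (a new reading comes with each control period).
- grab_frame(name): name is "scene" or "top"; returns a dict with "pixels" (384x512x3 uint8, red, green, blue), "z_map" (384x512 float32, mm along the optical axis (not along the pixel's ray), 0 where there is no reading), "vertical_fov" (degrees; the focal length in pixels is half the picture's height over the tangent of half this angle, whatever the lens; pixels are square), "cx", "cy" (the principal point, pixels), "cam_to_world" (4x4, takes a point from camera to world coordinates). Camera axes: x right, y down, z forward; pixel columns grow to the right and rows downward; lengths in mm; the calibration is good to about 2 mm. A picture is of the moment at which its call begins.
- r.sign_off(): hands the job in; it is judged then, once.
The state is a dict: "clock": time; "qpos": joint angles; "qvel": joint speeds; "joint_efforts": joint torques, N m; "eef_pos": TCP position; "tcp_rot": TCP orientation; "contact_force": force on the tool from outside, world axes, zero at the start; "wrist_torque": the same for the moment, N m; "opening": opening from 0.0 (shut) to 1.0 (fully open); "grasp_force": force on a finger pad.
Only numpy, scipy, OpenCV 4.12 (cv2) and the standard library are available. Lean on these libraries where they do the work, as an engineer would, in place of code of your own. Each camera call takes 0.05 s, during which the arm holds its last target. There are 200 camera calls.

## Task

Fill the biscuit feeder: slide its hold-down bar fully back, then push every round gingerbread lying on the table down into the spring-loaded column of its own size, one after another, until each clicks in and stays flat under the latches. When all are in, slide the bar fully forward again over the columns, and leave the square biscuit and the other things on the table where they are.

Things in the scene. Friction and masses are not known exactly. Their poses are not given: they have to be found in the camera images.
- feeder: the feeder's fixed white base, 190 x 256 x 10 mm; origin under the line midway between the two columns, x to the feeder's back (base from 60 mm in front to 130 mm behind it), y to its left. Columns stand on it at y +56 and -56 mm, either one on the left. Side rails at y +121 and -121 mm carry the bar; nothing on the feeder is taller than the bar's tab
- bar (a joint): the hold-down bar's slide, in m: 0 = fully forward, over the middles of both columns (closed); 0.095 = fully back, away from the robot, both mouths clear (open). Stiff: about 2 N moves it, and it stays where it is left. A round not yet latched stands in its way
- bar_tab (a point): centre of the black upright tab to grip, in the middle of the bar: 12 mm thick along the slide, 32 mm wide, 28 mm high, standing on the bar's top (14 mm below this point). The steel bar is 40 x 252 x 6 mm, its top 122 mm above the table. It slides along this point's x axis, which points to open
- large_column: the spring-loaded column for the 58 mm rounds; origin on its axis, 10 mm above the table, z up, x to the feeder's back. Four upright 8 mm rods with round tops, ending 112 mm above the table, hold a round with 1.5 mm play. They stand 55 degrees either side of the x axis: the +x and -x sides are open for fingers (48 mm clear); brass latches are at +y and -y
- large_column_mouth (a point): point on the large column's axis at its latches' underside, 92 mm above the table. A round let in from above rests on the latches' slopes, its underside 10 to 14 mm above this point. Pressed down it forces them apart; once its top is below this point they snap 5 mm over its edge (press 3 mm further to be sure, inside the 48 mm between their noses). It then rests up against them, centre 10 mm below
- large_follower (a joint): the white plate under the rounds in that column: m pushed down, 0 (empty, 2 mm below the mouth point) to 0.070. It pushes up with 3 N, rising 1.5 N per 10 mm; the latches add about 6 N while forced apart. About 0.018, 0.038, 0.058 with one, two, three rounds latched: the most it takes is three
- small_column: the spring-loaded column for the 44 mm rounds; origin on its axis, 10 mm above the table, z up, x to the feeder's back. Four upright 8 mm rods with round tops, ending 112 mm above the table, hold a round with 1.5 mm play. They stand 55 degrees either side of the x axis: the +x and -x sides are open for fingers (36 mm clear); brass latches are at +y and -y
- small_column_mouth (a point): point on the small column's axis at its latches' underside, 92 mm above the table. A round let in from above rests on the latches' slopes, its underside 10 to 14 mm above this point. Pressed down it forces them apart; once its top is below this point they snap 5 mm over its edge (press 3 mm further to be sure, inside the 34 mm between their noses). It then rests up against them, centre 10 mm below
- small_follower (a joint): the white plate under the rounds in that column: m pushed down, 0 (empty, 2 mm below the mouth point) to 0.070. It pushes up with 3 N, rising 1.5 N per 10 mm; the latches add about 6 N while forced apart. About 0.018, 0.038, 0.058 with one, two, three rounds latched: the most it takes is three
- large1_c (a point): centre of a large gingerbread round, a hard flat brown disc 58 mm in diameter and 20 mm thick (45 g); z along its axis; lies flat on the table at the start; may be absent
- small1_c (a point): centre of a small gingerbread round, a hard flat brown disc 44 mm in diameter and 20 mm thick (26 g); z along its axis; lies flat on the table at the start; may be absent
- large2_c (a point): centre of a large gingerbread round, a hard flat brown disc 58 mm in diameter and 20 mm thick (45 g); z along its axis; lies flat on the table at the start; may be absent
- small2_c (a point): centre of a small gingerbread round, a hard flat brown disc 44 mm in diameter and 20 mm thick (26 g); z along its axis; lies flat on the table at the start; may be absent
- large3_c (a point): centre of a large gingerbread round, a hard flat brown disc 58 mm in diameter and 20 mm thick (45 g); z along its axis; lies flat on the table at the start; may be absent
- small3_c (a point): centre of a small gingerbread round, a hard flat brown disc 44 mm in diameter and 20 mm thick (26 g); z along its axis; lies flat on the table at the start; may be absent
- square_c (a point): bystander: centre of a square biscuit of the same gingerbread, 55 x 55 x 16 mm, on a paper card; leave it
- cutter: bystander: round steel pastry cutter, 60 mm across, 30 mm high, origin under its centre, standing behind the rounds on the left; leave it
- bowl: bystander: steel bowl 120 mm across, 55 mm high, at the back left; origin under its centre
- syrup: bystander: jar 60 mm across, 130 mm high, on the right; origin under its centre
- colour: bystander: white squeeze bottle 40 mm across, 100 mm high, front left; origin under its centre

How it is judged (in metres and radians):
On the way, in this order (a step that is already met when the one before it is completed fails the run):
1. the hold-down bar is slid fully back (value of joint bar above 0.085 m), for 0.2 s.
2. every round is latched in the column of its size, the bar still back (horizontal distance between each of large1_c, large2_c, large3_c and large_column_mouth below 0.007 m and z of each of large1_c, large2_c, large3_c in the frame of large_column_mouth below -0.0065 m and angle between the z axis of each of large1_c, large2_c, large3_c and the z axis of large_column_mouth, either way round below 0.15 rad and horizontal distance between each of small1_c, small2_c, small3_c and small_column_mouth below 0.007 m and z of each of small1_c, small2_c, small3_c in the frame of small_column_mouth below -0.0065 m and angle between the z axis of each of small1_c, small2_c, small3_c and the z axis of small_column_mouth, either way round below 0.15 rad and value of joint bar above 0.055 m), for 0.2 s.
At the end, for the whole second after the job is handed in: Every round present lies in the column of its own size: centre within 7 mm of the column's axis, at least 6.5 mm below the latches' underside, within 0.15 rad of flat; and the bar is within 6 mm of fully forward (horizontal distance between each of large1_c, large2_c, large3_c and large_column_mouth below 0.007 m and z of each of large1_c, large2_c, large3_c in the frame of large_column_mouth below -0.0065 m and angle between the z axis of each of large1_c, large2_c, large3_c and the z axis of large_column_mouth, either way round below 0.15 rad and horizontal distance between each of small1_c, small2_c, small3_c and small_column_mouth below 0.007 m and z of each of small1_c, small2_c, small3_c in the frame of small_column_mouth below -0.0065 m and angle between the z axis of each of small1_c, small2_c, small3_c and the z axis of small_column_mouth, either way round below 0.15 rad and value of joint bar below 0.006 m); the robot touches nothing.
It fails at once if the square biscuit is shoved more than 5 cm or knocked over (distance of square_c from where it was at the start of the episode above 0.05 m or angle between square_c's own z axis and vertical above 0.6 rad).
It fails at once if the cutter is shoved more than 5 cm or knocked over (distance of cutter from where it was at the start of the episode above 0.05 m or angle between cutter's own z axis and vertical above 0.6 rad).
It fails at once if the bowl is shoved more than 5 cm or knocked over (distance of bowl from where it was at the start of the episode above 0.05 m or angle between bowl's own z axis and vertical above 0.6 rad).
It fails at once if the jar is shoved more than 5 cm or knocked over (distance of syrup from where it was at the start of the episode above 0.05 m or angle between syrup's own z axis and vertical above 0.6 rad).
It fails at once if the squeeze bottle is shoved more than 5 cm or knocked over (distance of colour from where it was at the start of the episode above 0.05 m or angle between colour's own z axis and vertical above 0.6 rad).
Of large1, small1, large2, small2, large3, small3 only 3 to 5 are there at a start; the rules pass over those that are not, and their reading is None.
At some moment in a run one of large1, small1, large2, small2, large3, small3 may be knocked a few centimetres aside while the robot is not near it.
Once in a run the grip may slacken for a moment while it holds something.
It also fails if it takes over 210 s, if anything falls off the work surface, if the arm or the gripper's body presses on something with over 40 N, if the wrist force passes 120 N, or if a joint passes its speed limit or range.

## Working session

There is one attempt and no reset: what is moved stays moved. The work goes in short steps, Python scripts to look and compute and a shell command to move; the robot and the scene stay as the last step left them, time stands still between calls to the robot, and variables do not carry over. Pictures are saved under pics/ and viewed, at most 14 in all, crops included, and the job is handed in when it is done.

```bash
ls; mkdir -p pics; cat > h.py <<'E'
import numpy as np, cv2
from rig import r, grab_frame
def save(f,n): cv2.imwrite(n,f["pixels"][:,:,::-1])
def K(f):
    return 192/np.tan(np.radians(f["vertical_fov"])/2)
def cloud(f):
    fl=K(f);z=f["z_map"];v,u=np.mgrid[0:384,0:512]
    p=np.stack([(u-f["cx"])/fl*z,(v-f["cy"])/fl*z,z,np.ones_like(z)],-1)
    w=(p@np.array(f["cam_to_world"]).T)[...,:3]; w[z==0]=np.nan; return w
def ray(f,u,v,h):
    fl=K(f);T=np.array(f["cam_to_world"]);d=T[:3,:3]@[(u-f["cx"])/fl,(v-f["cy"])/fl,1];o=T[:3,3]
    return o+d*(h-o[2])/d[2]
E
python3 - <<'E'
from h import *
for n in("scene","top"):
    f=grab_frame(n);save(f,f"pics/{n}0.png");print(n,f["vertical_fov"],f["cx"],f["cy"],np.round(f["cam_to_world"],3).tolist())
s=r.sense();print(s)
E
```

```text
pics
scene 49.595634138752274 259.7221599600326 193.67094712787903 [[-0.605, 0.537, -0.588, 1141.464], [0.796, 0.415, -0.44, 451.087], [0.007, -0.734, -0.679, 838.696], [0.0, 0.0, 0.0, 1.0]]
top 48.758700676447944 257.39259243948436 191.60740306221965 [[0.015, -0.982, 0.186, 269.87], [-1.0, -0.016, -0.004, 3.041], [0.007, -0.186, -0.982, 1322.906], [0.0, 0.0, 0.0, 1.0]]
{'clock': 0.1, 'qpos': array([ 1.23260891e+00,  3.53600073e-01,  1.63406134e+00,  1.64207651e-05,
        1.15518696e+00, -2.38411274e-03]), 'qvel': array([-1.51022847e-06, -9.59625451e-04, -2.93886014e-03,  2.35027809e-03,
       -1.03550666e-04, -1.88738807e-04]), 'joint_efforts': array([-5.23326853e-04, -6.06359553e+01, -3.42819464e+01,  1.84963784e-05,
        3.93671013e-03, -5.15020218e-06]), 'eef_pos': array([205.80897396, 589.72094681, 252.62282509]), 'tcp_rot': array([-3.14033697e+00, -1.80082647e-05,  2.80578270e+00]), 'contact_force': array([ 0.49081486,  0.68108024, -0.55672531]), 'wrist_torque': array([0.02178536, 0.0175846 , 0.00343585]), 'grasp_force': 0.0, 'opening': 1.004371988410017}
```

View pics/top0.png

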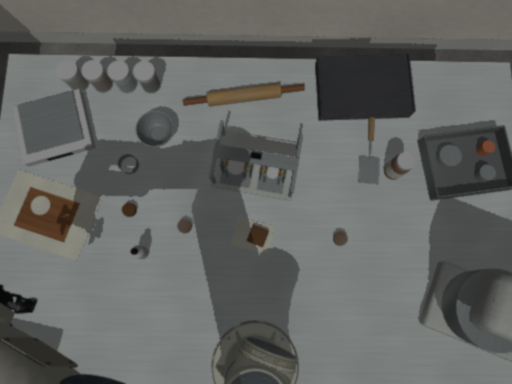

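View pics/scene0.png

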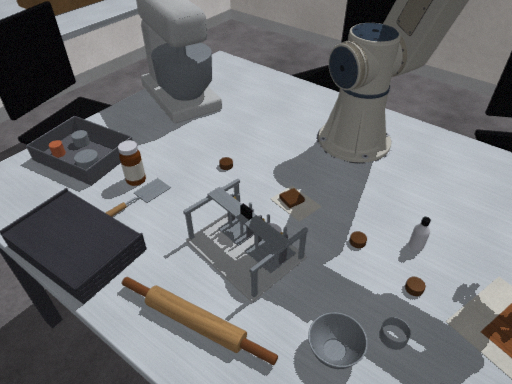

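Top view: brown rounds at about (129,210), (185,226) and (340,238), square biscuit on its card at (258,236), feeder at (257,165) with black tab (256,156), cutter (128,163), colour bottle (137,251), jar (398,165). Scene view agrees.

```bash
cat >> h.py <<'E'
def rounds(f,show=True):
    w=cloud(f);hsv=cv2.cvtColor(f["pixels"],cv2.COLOR_RGB2HSV)
    m=((hsv[...,0]<16)&(hsv[...,1]>90)&(hsv[...,2]>25)).astype(np.uint8)
    n,l,s,c=cv2.connectedComponentsWithStats(m);out=[]
    for i in range(1,n):
        if s[i,4]<40: continue
        q=w[l==i];z=np.nanmedian(q[:,2]); t=q[np.abs(q[:,2]-z)<5]
        out.append((c[i].round(1).tolist(),int(s[i,4]),round(float(z),1),ray(f,*c[i],20).round(1).tolist(),np.nanmin(q,0).round().tolist(),np.nanmax(q,0).round().tolist()))
    if show:
        for o in out: print(*o)
    return out
E
python3 - <<'E'
from h import *
for n in("top","scene"):
    f=grab_frame(n);print(n);rounds(f)
    w=cloud(f)
    for lo,hi in((126,140),(140,160),(114,125),(106,114)):
        m=(w[...,2]>lo)&(w[...,2]<hi)&(w[...,0]>400)&(w[...,0]<800)&(abs(w[...,1])<250)
        k,l,s,c=cv2.connectedComponentsWithStats(m.astype(np.uint8))
        for i in range(1,k):
            if s[i,4]>5:
                q=w[l==i];rc=cv2.minAreaRect(q[:,:2].astype(np.float32));print((lo,hi),s[i,4],np.round(q.mean(0),1),np.round(rc[0],1),np.round(rc[1],1),round(rc[2],1))
f=grab_frame("top");cv2.imwrite("pics/c1.png",cv2.resize(f["pixels"][95:265,100:360,::-1],None,fx=3,fy=3,interpolation=cv2.INTER_CUBIC))
E
```

```text
top
[292.0, 88.0] 123 31.5 [865.1, -110.6, 20.0] [849.0, -146.0, 24.0] [871.0, -73.0, 40.0]
[194.8, 100.2] 126 31.7 [817.0, 206.5, 20.0] [800.0, 168.0, 22.0] [827.0, 242.0, 38.0]
[485.5, 147.7] 208 45.1 [672.1, -730.9, 20.0] [649.0, -762.0, 6.0] [700.0, -702.0, 54.0]
[394.9, 165.8] 47 98.9 [607.4, -437.1, 20.0] [570.0, -426.0, 88.0] [607.0, -403.0, 107.0]
[47.6, 215.7] 1802 1.0 [430.9, 644.3, 20.0] [358.0, 561.0, -7.0] [521.0, 755.0, 11.0]
[128.9, 209.2] 131 18.8 [455.0, 395.4, 20.0] [437.0, 376.0, 8.0] [476.0, 416.0, 25.0]
[257.4, 235.3] 266 17.3 [380.6, -4.0, 20.0] [351.0, -34.0, 11.0] [412.0, 25.0, 24.0]
(126, 140) 14 [596.7   5.1 133.8] [597.2   5.7] [32.1  6. ] 86.4
(140, 160) 50 [600.9   5.  148.6] [601.8   5.2] [31.9 11.9] 82.4
(114, 125) 7 [687.5 114.9 115.8] [688.9 114.3] [16.1  3.1] 2.2
(114, 125) 6 [ 658.3 -125.9  115. ] [ 658.9 -125.8] [9.1 6.1] 0.2
(114, 125) 1040 [601.    4.1 120.7] [600.4   5.7] [252.5  45.6] 80.7
(114, 125) 6 [ 641.5 -121.8  115.8] [ 641.1 -122.7] [5.8 7.9] 86.1
(114, 125) 6 [562.6 135.2 115.6] [562.5 135.1] [7.4 6. ] 42.6
(114, 125) 13 [ 510.1 -102.5
[... 1509 characters left out ...]
606.1   8.6 148.5] [604.5   6.1] [33.8 13.4] 76.6
(114, 125) 1402 [610.8  19.7 121.2] [612.2   4.5] [254.8 177.6] 80.9
(106, 114) 38 [ 530.9 -100.4  110.3] [ 531.2 -104.2] [13.1 53.8] 81.1
(106, 114) 8 [549.3 -62.  111.1] [549.3 -62.2] [3.5 5.4] 47.1
(106, 114) 78 [ 647.  -119.1  110.2] [ 640.3 -118.9] [11.1 82.6] 77.1
(106, 114) 10 [555.7 -18.1 110.1] [555.  -18.7] [5.9 5.1] 37.9
(106, 114) 8 [563.   43.5 110.5] [563.3  43.7] [4.8 5. ] 35.4
(106, 114) 10 [571.1  98.3 110.5] [570.9  98.4] [3.8 7.6] 52.1
(106, 114) 154 [636.1 128.  110.4] [629.8 126.5] [  9.6 180.7] 80.6
(106, 114) 7 [585.1 111.  107. ] [585.  111.3] [5.3 6.3] 73.3
(106, 114) 6 [689.7 112.  113.3] [689.5 112. ] [2.6 9.9] 77.7
```

View pics/c1.png

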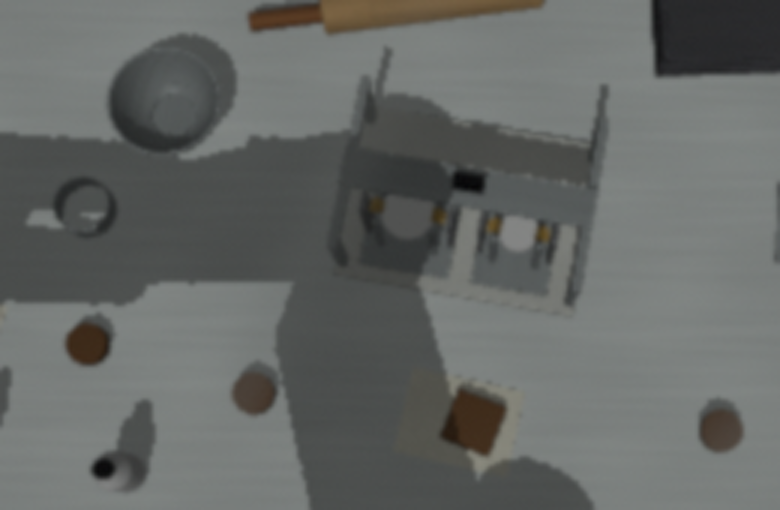

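All three visible rounds measure about 43 mm, so they're small. The right column is the small one: its front rods are 44 mm apart, against 55 mm on the left. The bar is part open, at about 27 mm. Next I turn the tool and move over the tab, which also clears the view of what the arm hides.

```bash
cat >> h.py <<'E'
from scipy.spatial.transform import Rotation as R
def go(x,y,z,yaw):
    s=r.sense();Rc=R.from_euler('xyz',s["tcp_rot"]);Rt=R.from_euler('xyz',[np.pi,0,yaw])
    rv=(Rc.inv()*Rt).as_rotvec();d=Rt.inv().apply(np.array([x,y,z])-s["eef_pos"])
    print("at",s["eef_pos"].round(1),"rot/pi",(rv/np.pi).round(4),"then shift units",(d/25).round(2),"F",s["contact_force"].round(1),"open",round(s["opening"],3))
E
python3 -m inch '[[0,0,0.0397,0,0,0,0.5],[0,0,0.0397,0,0,0,0.5],[0,0,0.0397,0,0,0,0.5],[0,0,0.0397,0,0,0,0.5],[0,0,0.0397,0,0,0,0.5],[0,0,0.0397,0,0,0,0.5],[0,0,0.0397,0,0,0,0.5],[0,0,0.0397,0,0,0,0.5]]' && python3 -m inch '[[0,0,0.0397,0,0,0,0.5],[0,0,0.0397,0,0,0,0.5],[0,0,0.0397,0,0,0,0.5],[0,0,0.008,0,0,0,0.5],[0,0,0,0,0,0,0.5]]' && python3 -c "
from h import *
go(602,6,200,1.409)"
```

```text
clock: 0.92
eef_pos: [205.9, 590.0, 253.1]
tcp_rot: [-3.141, 0.0, 1.802]
contact_force: [0.5, 0.0, -0.1]
opening: 0.495
grasp_force: 0.0
clock: 1.33
eef_pos: [205.9, 590.0, 253.2]
tcp_rot: [-3.142, 0.0, 1.407]
contact_force: [0.9, 0.4, 0.7]
opening: 0.498
grasp_force: 0.0
at [205.9 590.  253.2] rot/pi [-0.      0.0001 -0.0005] then shift units [-20.5   19.4    2.13] F [0.9 0.4 0.7] open 0.498
```

```bash
python3 -m inch '[[0,0,0,-0.9,0.9,0,0.5],[0,0,0,-0.9,0.9,0,0.5],[0,0,0,-0.9,0.9,0,0.5],[0,0,0,-0.9,0.9,0,0.5],[0,0,0,-0.9,0.9,0,0.5],[0,0,0,-0.9,0.9,0,0.5],[0,0,0,-0.9,0.9,0,0.5],[0,0,0,-0.9,0.9,0,0.5]]' >/dev/null && python3 -m inch '[[0,0,0,-0.9,0.9,0,0.5],[0,0,0,-0.9,0.9,0,0.5],[0,0,0,-0.9,0.9,0,0.5],[0,0,0,-0.9,0.9,0,0.5],[0,0,0,-0.9,0.9,0,0.5],[0,0,0,-0.9,0.9,0,0.5],[0,0,0,-0.9,0.9,0,0.5],[0,0,0,-0.9,0.9,0,0.5]]' && python3 -m inch '[[0,0,0,-0.9,0.9,0,0.5],[0,0,0,-0.9,0.9,0.4,0.5],[0,0,0,-0.9,0.9,0.4,0.5],[0,0,0,-0.9,0.9,0.4,0.5],[0,0,0,-0.9,0.9,0.4,0.5],[0,0,0,-0.9,0.3,0.4,0.5],[0,0,0,-0.6,0,0.2,0.5],[0,0,0,0,0,0,0.5]]' && python3 - <<'E'
from h import *
go(602,6,200,1.409)
for n in("top","scene"):
    f=grab_frame(n);save(f,f"pics/{n}1.png");print(n);rounds(f)
a=cv2.imread("pics/scene1.png");b=cv2.imread("pics/top1.png")
cv2.imwrite("pics/b1.png",np.vstack([cv2.resize(a,(640,300),interpolation=cv2.INTER_AREA),cv2.resize(b,(640,300))])) if 0 else None
E
```

```text
clock: 2.67
eef_pos: [503.8, 175.3, 253.4]
tcp_rot: [3.141, -0.0, 1.41]
contact_force: [0.7, -0.0, -0.5]
opening: 0.5
grasp_force: 0.0
clock: 3.33
eef_pos: [596.0, 6.8, 196.7]
tcp_rot: [-3.138, 0.001, 1.408]
contact_force: [0.3, -0.1, -0.7]
opening: 0.502
grasp_force: 0.0
at [596.    6.8 196.7] rot/pi [-0.001   0.0004 -0.0005] then shift units [ 0.01  0.24 -0.13] F [ 0.3 -0.1 -0.7] open 0.502
top
[296.4, 87.5] 72 32.3 [867.2, -124.9, 20.0] [853.0, -146.0, 20.0] [870.0, -99.0, 39.0]
[194.8, 100.2] 126 31.4 [817.0, 206.5, 20.0] [801.0, 168.0, 23.0] [825.0, 243.0, 37.0]
[485.5, 147.7] 208 45.1 [672.1, -730.9, 20.0] [649.0, -762.0, 6.0] [701.0, -704.0, 54.0]
[394.9, 165.8] 47 99.2 [607.4, -437.1, 20.0] [571.0, -427.0, 88.0] [608.0, -403.0, 109.0]
[47.5, 215.7] 1796 1.0 [430.8, 644.5, 20.0] [358.0, 562.0, -8.0] [521.0, 754.0, 11.0]
[128.8, 209.2] 130 18.6 [455.0, 395.6, 20.0] [437.0, 377.0, 12.0] [475.0, 416.0, 26.0]
scene
[26.7, 3.2] 77 39.2 [-27.5, -2094.0, 20.0] [-9.0, -2141.0, 6.0] [249.0, -1468.0, 203.0]
[65.4, 5.5] 65 37.2 [-141.8, -1891.6, 20.0] [-160.0, -1867.0, 7.0] [-75.0, -1839
[... 271 characters left out ...]
, 114.0]
[225.3, 163.1] 120 20.5 [386.3, -251.4, 20.0] [361.0, -277.0, 3.0] [634.0, -5.0, 306.0]
[136.1, 181.5] 84 12.6 [615.8, -404.8, 20.0] [578.0, -437.0, 1.0] [630.0, -402.0, 23.0]
[291.5, 197.6] 290 19.4 [390.2, 2.5, 20.0] [354.0, -33.0, 5.0] [417.0, 32.0, 24.0]
[357.9, 239.4] 210 20.7 [416.5, 227.9, 20.0] [389.0, 208.0, 2.0] [432.0, 246.0, 26.0]
[136.2, 286.7] 255 33.9 [863.1, -114.7, 20.0] [853.0, -144.0, 23.0] [879.0, -45.0, 49.0]
[415.0, 286.1] 279 20.7 [464.6, 401.7, 20.0] [439.0, 381.0, 2.0] [481.0, 421.0, 25.0]
[501.1, 330.5] 857 3.8 [460.8, 592.9, 20.0] [364.0, 561.0, -1.0] [499.0, 628.0, 8.0]
[258.1, 350.8] 419 33.5 [814.6, 205.7, 20.0] [804.0, 167.0, 17.0] [839.0, 249.0, 41.0]
```

View pics/top1.png

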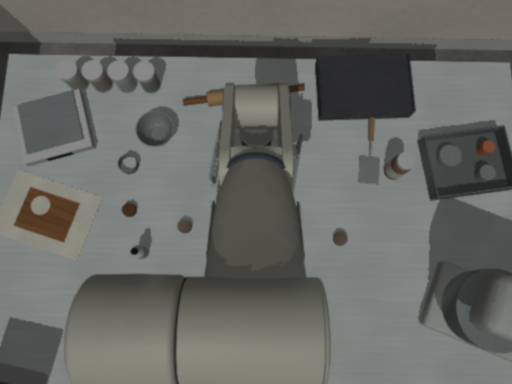

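View pics/scene1.png

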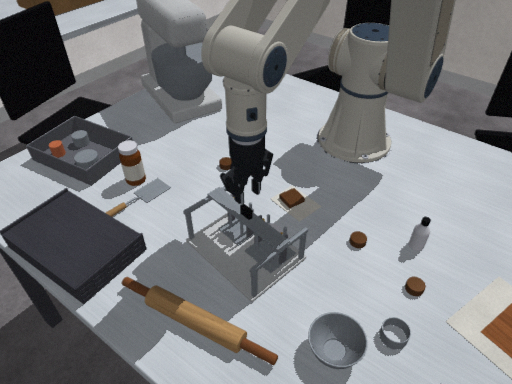

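No hidden rounds: there are three small ones, at (129,210), (185,226) and (340,238) in the top view. The gripper hangs just over the tab, so I descend and grip it.

```bash
python3 -m inch '[[0,0,0,0,0.28,0.4,0.5],[0,0,0,0,0,0.5,0.5],[0,0,0,0,0,0.5,0.5],[0,0,0,0,0,0.5,0.5],[0,0,0,0,0,0,0.5]]' && python3 -m inch '[[0,0,0,0,0,0,1],[0,0,0,0,0,0,1],[0,0,0,0,0,0,1],[0,0,0,0,0,0,1],[0,0,0,0,0,0,1],[0,0,0,0,0,0,1]]' 30 && python3 -m inch '[[0,0,0,0,0.3,0,1],[0,0,0,0,0.4,0,1],[0,0,0,0,0.4,0,1],[0,0,0,0,0.4,0,1],[0,0,0,0,0.4,0,1],[0,0,0,0,0.4,0,1],[0,0,0,0,0,0,1]]'
```

```text
clock: 3.85
eef_pos: [602.2, 8.8, 147.3]
tcp_rot: [-3.137, 0.001, 1.41]
contact_force: [-1.3, 0.3, -0.9]
opening: 0.498
grasp_force: 0.0
clock: 4.35
eef_pos: [604.5, 8.3, 151.2]
tcp_rot: [3.141, -0.0, 1.409]
contact_force: [-0.1, 0.8, -0.5]
opening: 0.131
grasp_force: 32.7
clock: 4.93
eef_pos: [664.1, -1.3, 151.1]
tcp_rot: [3.138, -0.001, 1.408]
contact_force: [2.6, 3.0, 4.3]
opening: 0.135
grasp_force: 33.5
```

```bash
python3 -m inch '[[0,0,0,0,0.2,0,1],[0,0,0,0,0.1,0,1],[0,0,0,0,0,0,1]]' && python3 -m inch '[[0,0,0,0,0.08,0,1],[0,0,0,0,0,0,1],[0,0,0,0,0,0,1]]' && python3 -m inch '[[0,0,0,0,0.08,0,1],[0,0,0,0,0,0,1],[0,0,0,0,0,0,1]]'
```

```text
clock: 5.18
eef_pos: [669.0, -2.1, 151.1]
tcp_rot: [3.141, -0.0, 1.409]
contact_force: [-2.2, 4.2, 5.9]
opening: 0.134
grasp_force: 33.7
clock: 5.43
eef_pos: [669.1, -2.1, 151.1]
tcp_rot: [-3.138, -0.0, 1.409]
contact_force: [-9.2, 5.7, 10.2]
opening: 0.136
grasp_force: 34.4
clock: 5.68
eef_pos: [669.3, -2.2, 151.1]
tcp_rot: [-3.135, 0.0, 1.409]
contact_force: [-16.1, 7.1, 15.6]
opening: 0.132
grasp_force: 35.3
```

Bar is at its stop (x=669, force rising), which puts the feeder origin at x≈575. I release and rise, then move toward the left round.

```bash
python3 -m inch '[[0,0,0,0,-0.16,0,1],[0,0,0,0,0,0,0.5],[0,0,0,0,0,0,0.5],[0,0,0,0,0,0,0.5],[0,0,0,0,0,-1,0.5],[0,0,0,0,0,-1,0.5],[0,0,0,0.9,-0.9,-0.5,0.2],[0,0,0,0.9,-0.9,0,0.2]]' && python3 -m inch '[[0,0,0,1,-0.6,0,0.2],[0,0,0,1,-0.6,0,0.2],[0,0,0,1,-0.6,0,0.2],[0,0,0,1,-0.6,0,0.2],[0,0,0,1,-0.6,0,0.2],[0,0,0,1,-0.6,0,0.2],[0,0,0,1,-0.6,0,0.2],[0,0,0,1,-0.6,0,0.2]]' && python3 -m inch '[[0,0,0,1,-0.2,0,0.2],[0,0,0,1,-0.2,0,0.2],[0,0,0,1,-0.2,0,0.2],[0,0,0,1,-0.2,0,0.2],[0,0,0,1,0,0,0.2],[0,0,0,1,0,0,0.2],[0,0,0,0,0,0,0.2]]' && python3 - <<'E'
from h import *
go(460,399,100,1.409)
u=np.array([np.cos(-.162),np.sin(-.162)]);v=np.array([-u[1],u[0]])
fs={n:grab_frame(n) for n in("top","scene")}
for n,f in fs.items():
    print(n);w=cloud(f);rounds(f)
    for lo,hi in((16.5,25),(100,118),(86,100),(140,155),(75,86)):
        m=(w[...,2]>lo)&(w[...,2]<hi)&(w[...,0]>340)&(w[...,0]<800)&(w[...,1]<460)&(w[...,1]>-310)
        if lo>20: m&=(abs(w[...,1])<110)
        k,l,s,c=cv2.connectedComponentsWithStats(m.astype(np.uint8),connectivity=4)
        for i in range(1,k):
            if s[i,4]>3:
                q=w[l==i];a=q[:,:2]@np.c_[u,v];print(lo,s[i,4],q.mean(0).round(1),"mid",((q.max(0)+q.min(0))/2).round(1),"ext",np.ptp(q,axis=0).round(0))
    p=f["pixels"]
cv2.imwrite("pics/c2.png",np.vstack([cv2.resize(fs["top"]["pixels"][115:205,200:320,::-1],(720,540))]))
save(fs["scene"],"pics/s2.png")
E
```

```text
clock: 6.35
eef_pos: [633.5, 48.6, 216.4]
tcp_rot: [3.136, -0.001, 1.406]
contact_force: [0.6, 0.2, -0.2]
opening: 0.764
grasp_force: 0.0
clock: 7.02
eef_pos: [544.8, 267.1, 213.1]
tcp_rot: [3.141, 0.0, 1.408]
contact_force: [0.2, 0.6, 0.2]
opening: 0.805
grasp_force: 0.0
clock: 7.6
eef_pos: [550.2, 421.3, 213.0]
tcp_rot: [3.141, -0.002, 1.411]
contact_force: [-0.6, -0.7, 0.3]
opening: 0.799
grasp_force: 0.0
at [550.2 421.3 213. ] rot/pi [ 0.0003 -0.0006  0.0005] then shift units [-1.46 -3.42  4.52] F [-0.6 -0.7  0.3] open 0.799
top
[292.0, 88.1] 124 32.2 [865.0, -110.3, 20.0] [848.0, -146.0, 24.0] [872.0, -73.0, 41.0]
[194.7, 100.3] 123 31.4 [816.7, 206.8, 20.0] [800.0, 168.0, 21.0] [825.0, 243.0, 42.0]
[485.5, 147.7] 207 45.0 [672.2, -730.9, 20.0] [649.0, -763.0, 3.0] [702.0, -704.0, 53.0]
[395.0, 166.0] 45 100.2 [606.9, -437.3, 20.0] [570.0, -426.0, 85.0] [608.0, -403.0, 109.0]
[28.4, 218.2] 525 0.9 [422.2, 702.4, 20.0] [379.0, 669.0, -6.0] [492.0, 755.0, 8.0]
[132.0, 207.4] 44 18.6 [461.0, 386.2, 20.0] [357.0, 192.0, 15.0] [474.0, 400.0, 672.0]
[257.5, 235.3] 265 16.8 [380.7, -4.
[... 8077 characters left out ...]
] mid [572.8  98.4  95.2] ext [3. 6. 9.]
86 4 [601.3 107.2  93. ] mid [601.7 107.4  93.5] ext [2. 2. 8.]
140 85 [670.9  -1.7 148.9] mid [669.8  -2.6 147. ] ext [15. 36. 13.]
75 15 [514.8 -97.9  80.4] mid [515.  -99.3  80.8] ext [10. 10. 10.]
75 9 [580.9 -67.6  81.5] mid [581.9 -68.3  80.9] ext [5. 6. 9.]
75 24 [573.6  -5.7  80.1] mid [572.8  -6.9  79.8] ext [23.  7.  9.]
75 8 [587.9 -21.6  80.2] mid [587.8 -22.2  81.1] ext [5. 4. 9.]
75 5 [577.7  26.   79.8] mid [576.9  26.1  80.1] ext [7. 2. 8.]
75 4 [588.5  20.   79.6] mid [588.5  20.   79.6] ext [4. 3. 6.]
75 9 [602.5  36.3  80.2] mid [602.1  36.5  80.6] ext [ 4.  7. 10.]
75 14 [611.   92.6  80.7] mid [610.6  92.   80.6] ext [ 6.  7. 10.]
```

View pics/c2.png

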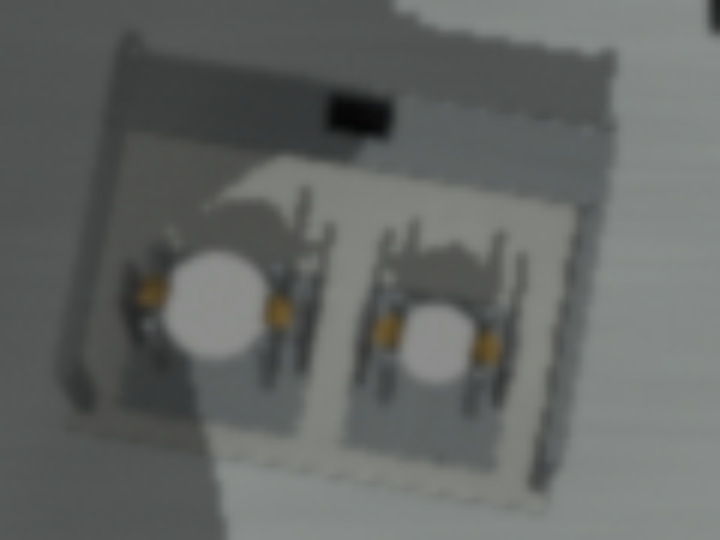

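Bar is back and both mouths are clear. Averaging the two views puts the small column axis at about (566.4,-44.3), which agrees with the bar stop. Now I pick the left round at (457.5,398).

```bash
python3 -m inch '[[0,0,0,-0.5,-0.9,0.5,0.2],[0,0,0,-0.5,-0.9,0.5,0.2],[0,0,0,-0.51,-0.9,0.68,0.2],[0,0,0,0,-0.81,1,0.2],[0,0,0,0,0,1,0.2],[0,0,0,0,0,1,0.2],[0,0,0,0,0,1,0.2],[0,0,0,0,0,0,0.2]]' && python3 -m inch '[[0,0,0,0,0,0.8,0.2],[0,0,0,0,0,0.6,0.2],[0,0,0,0,0,0.4,0.2],[0,0,0,0,0,0,0.2]]' && python3 -c "
from h import *
go(457.5,398,21,1.409)"
```

```text
clock: 8.37
eef_pos: [454.6, 391.0, 67.1]
tcp_rot: [-3.137, 0.006, 1.408]
contact_force: [-1.2, -0.9, 0.0]
opening: 0.801
grasp_force: 0.0
clock: 8.7
eef_pos: [456.4, 393.0, 25.4]
tcp_rot: [-3.14, 0.002, 1.408]
contact_force: [-0.6, -0.7, -0.7]
opening: 0.804
grasp_force: 0.0
at [456.4 393.   25.4] rot/pi [-0.0005  0.0006 -0.0003] then shift units [0.2  0.01 0.18] F [-0.6 -0.7 -0.7] open 0.804
```

```bash
python3 -m inch '[[0,0,0,0.2,0,0.16,0.2],[0,0,0,0,0,0,0.2],[0,0,0,0,0,0,1],[0,0,0,0,0,0,1],[0,0,0,0,0,0,1],[0,0,0,0,0,0,1],[0,0,0,0,0,0,1],[0,0,0,0,0,0,1]]' 60 && python3 -m inch '[[0,0,0,0,0,-0.8,1],[0,0,0,0,0,-1,1],[0,0,0,0,0,-1,1],[0,0,0,0,0,-1,1],[0,0,0,0,0,-1,1],[0,0,0,0,0,-1,1],[0,0,0,0,0,0,1]]' && python3 -c "
from h import *
go(566.4,-44.3,165,1.409)
f=grab_frame('scene');save(f,'pics/s3.png')
cv2.imwrite('pics/s3c.png',cv2.resize(f['pixels'][150:330,320:500,::-1],(540,540)))"
```

```text
clock: 9.37
eef_pos: [458.1, 399.7, 23.5]
tcp_rot: [3.141, -0.001, 1.409]
contact_force: [-1.6, -0.4, 6.5]
opening: 0.49
grasp_force: 60.4
clock: 9.95
eef_pos: [459.8, 401.1, 173.0]
tcp_rot: [3.136, -0.006, 1.409]
contact_force: [1.5, 1.3, 0.3]
opening: 0.49
grasp_force: 60.8
at [459.8 401.1 173. ] rot/pi [ 0.0017 -0.002  -0.    ] then shift units [-16.9    7.08   0.32] F [1.5 1.3 0.3] open 0.49
```

View pics/s3c.png

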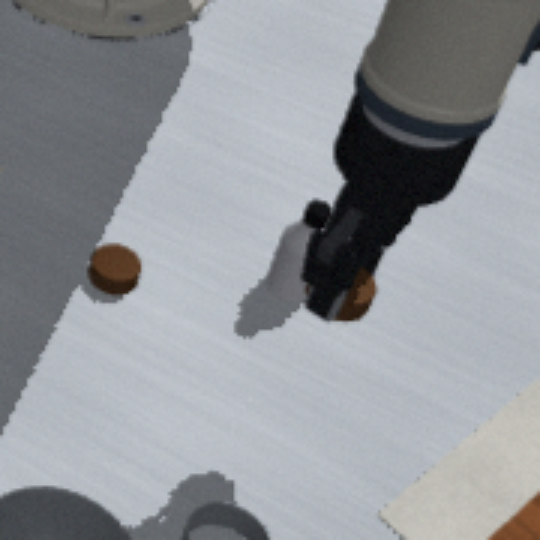

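The round is held. I carry it over the small column.

```bash
python3 -m inch '[[0,0,0,-0.8,0.3,0,1],[0,0,0,-1,0.4,0,1],[0,0,0,-1,0.4,0,1],[0,0,0,-1,0.4,0,1],[0,0,0,-1,0.4,0,1],[0,0,0,-1,0.4,0,1],[0,0,0,-1,0.4,0,1],[0,0,0,-1,0.4,0,1]]' >/dev/null && python3 -m inch '[[0,0,0,-1,0.4,0,1],[0,0,0,-1,0.4,0,1],[0,0,0,-1,0.4,0,1],[0,0,0,-1,0.4,0,1],[0,0,0,-1,0.4,0,1],[0,0,0,-1,0.4,0,1],[0,0,0,-1,0.4,0,1],[0,0,0,-1,0.4,0,1]]' && python3 -m inch '[[0,0,0,-0.8,0.4,0,1],[0,0,0,-0.3,0.3,0,1],[0,0,0,0,0,0,1],[0,0,0,0,0,0,1]]' && python3 - <<'E'
from h import *
go(566.4,-44.3,150,1.409)
f=grab_frame('scene');save(f,'pics/s4.png');w=cloud(f)
cv2.imwrite('pics/s4c.png',cv2.resize(f['pixels'][120:300,150:330,::-1],(540,540)))
hsv=cv2.cvtColor(f["pixels"],cv2.COLOR_RGB2HSV)
m=(hsv[...,0]<16)&(hsv[...,1]>90)&(w[...,2]>130)&(w[...,2]<175)&(w[...,0]>500)
q=w[m];print(m.sum(),q.min(0).round(1),q.max(0).round(1),q.mean(0).round(1))
E
```

```text
clock: 11.33
eef_pos: [548.8, -17.3, 166.4]
tcp_rot: [-3.14, 0.0, 1.409]
contact_force: [0.6, 0.8, -0.8]
opening: 0.487
grasp_force: 60.8
clock: 11.67
eef_pos: [561.9, -45.8, 166.7]
tcp_rot: [-3.14, -0.0, 1.408]
contact_force: [-0.4, -0.7, -0.6]
opening: 0.495
grasp_force: 60.8
at [561.9 -45.8 166.7] rot/pi [-0.0003 -0.0001 -0.0004] then shift units [0.09 0.17 0.67] F [-0.4 -0.7 -0.6] open 0.495
184 [540.2 -61.2 145.1] [674.4  12.6 168. ] [565.7 -36.6 161.2]
```

View pics/s4c.png

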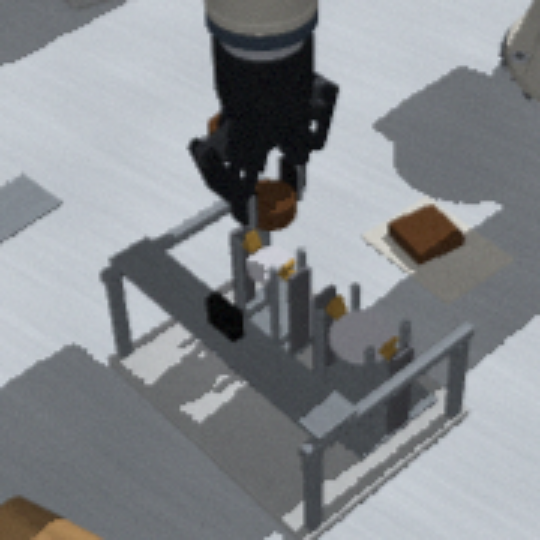

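```bash
python3 -m inch '[[0,0,0,0.09,0.17,0,1],[0,0,0,0,0,0,1],[0,0,0,0,0,0,1]]' && cat >> h.py <<'E'
U=np.array([.987,-.161]);V=np.array([.161,.987])
def held(lo=-30,hi=5):
    s=r.sense();t=s["eef_pos"]
    for n in("scene","top"):
        f=grab_frame(n);w=cloud(f);hsv=cv2.cvtColor(f["pixels"],cv2.COLOR_RGB2HSV)
        m=(hsv[...,0]<16)&(hsv[...,1]>90)&(abs(w[...,2]-t[2]-(lo+hi)/2)<(hi-lo)/2)&(np.hypot(w[...,0]-t[0],w[...,1]-t[1])<40)
        q=w[m]-t
        if len(q)>5: a=q[:,:2]@U;b=q[:,:2]@V;print(n,len(q),"u",np.percentile(a,[2,98]).round(1),"v",np.percentile(b,[2,98]).round(1),"z",np.percentile(q[:,2],[2,98]).round(1))
        else: print(n,len(q))
    return f
E
python3 -c "
from h import *
go(566.4,-44.3,150,1.409);held()"
```

```text
clock: 11.97
eef_pos: [566.9, -43.4, 167.3]
tcp_rot: [3.141, -0.0, 1.41]
contact_force: [0.3, 0.2, -0.1]
opening: 0.489
grasp_force: 60.8
at [566.9 -43.4 167.3] rot/pi [ 0.     -0.      0.0004] then shift units [-0.04 -0.01  0.69] F [ 0.3  0.2 -0.1] open 0.489
scene 180 u [-19.2  19.1] v [-13.6  22.2] z [-19.8  -0.1]
top 0
```

The round sits centred in the hand (edge at v=+22). Lowering it in steps while I watch the force.

```bash
python3 -m inch '[[0,0,0,0,0,0.4,1],[0,0,0,0,0,0.5,1],[0,0,0,0,0,0.2,1],[0,0,0,0,0,0,1]]' && python3 -m inch '[[0,0,0,0,0,0.2,1],[0,0,0,0,0,0.2,1],[0,0,0,0,0,0.2,1],[0,0,0,0,0,0,1]]'  && python3 -m inch '[[0,0,0,0,0,0.1,1],[0,0,0,0,0,0.1,1],[0,0,0,0,0,0,1]]'
```

```text
clock: 12.4
eef_pos: [565.6, -44.3, 138.1]
tcp_rot: [-3.139, 0.0, 1.409]
contact_force: [0.2, -0.4, 0.2]
opening: 0.491
grasp_force: 60.8
clock: 12.73
eef_pos: [566.5, -44.5, 124.0]
tcp_rot: [-3.141, 0.0, 1.409]
contact_force: [-0.7, -0.0, -0.5]
opening: 0.489
grasp_force: 60.8
clock: 12.98
eef_pos: [566.9, -44.5, 119.6]
tcp_rot: [3.141, 0.0, 1.409]
contact_force: [0.3, 0.8, 0.3]
opening: 0.492
grasp_force: 60.8
```

```bash
python3 -c "
from h import *
held()"; python3 -m inch '[[0,0,0,0,0,0.16,1],[0,0,0,0,0,0,1],[0,0,0,0,0,0,1]]' && python3 -m inch '[[0,0,0,0,0,0.16,1],[0,0,0,0,0,0,1],[0,0,0,0,0,0,1]]'
```

```text
scene 164 u [-18.3  18.6] v [-14.4  22.6] z [-17.2  -0.1]
top 0
clock: 13.33
eef_pos: [566.7, -44.4, 115.5]
tcp_rot: [-3.141, 0.0, 1.409]
contact_force: [1.4, -0.4, -1.2]
opening: 0.493
grasp_force: 61.2
clock: 13.58
eef_pos: [566.9, -44.4, 111.7]
tcp_rot: [3.141, 0.0, 1.409]
contact_force: [0.1, -0.5, -0.1]
opening: 0.489
grasp_force: 61.3
```

```bash
python3 -c "
from h import *
held()
f=grab_frame('scene')
cv2.imwrite('pics/s5c.png',cv2.resize(f['pixels'][150:270,180:320,::-1],(700,600),interpolation=cv2.INTER_CUBIC))"
```

```text
scene 141 u [-18.5  19.1] v [-15.2  22.4] z [-16.7   0.3]
top 0
```

View pics/s5c.png

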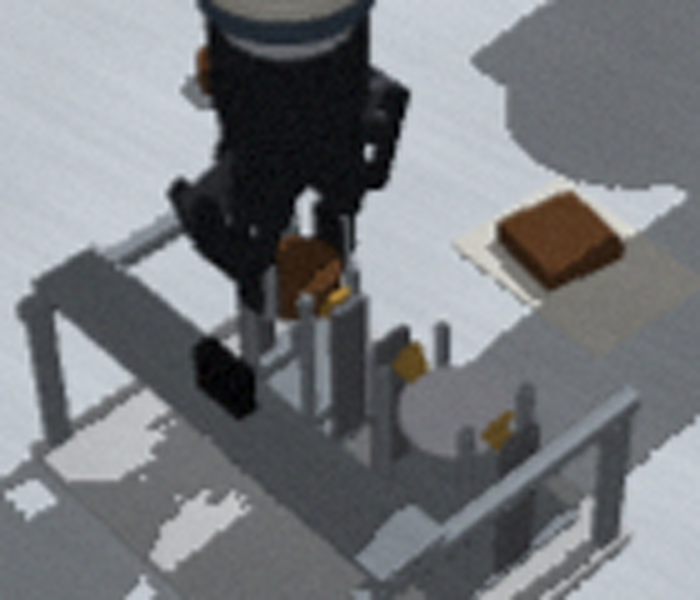

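```bash
python3 -m inch '[[0,0,0,0,0,0.16,1],[0,0,0,0,0,0,1],[0,0,0,0,0,0,1]]' && python3 -m inch '[[0,0,0,0,0,0.16,1],[0,0,0,0,0,0,1],[0,0,0,0,0,0,1]]'; python3 -c "
from h import *
held(-30,15)
f=grab_frame('scene');w=cloud(f)
hsv=cv2.cvtColor(f['pixels'],cv2.COLOR_RGB2HSV);m=(hsv[...,0]<16)&(hsv[...,1]>90)&(np.hypot(w[...,0]-567,w[...,1]+44)<30)&(w[...,2]>75)&(w[...,2]<125)
v,u=np.nonzero(m);print(u.min(),u.max(),v.min(),v.max());q=w[m];b=(q[:,:2]-[566.5,-44.4])@V
for lo in range(-20,25,6):
  k=(b>=lo)&(b<lo+6)
  if k.sum()>2: print(lo,k.sum(),np.percentile(q[k,2],[3,97]).round(1))"
```

```text
clock: 13.98
eef_pos: [566.9, -44.4, 107.6]
tcp_rot: [3.141, -0.0, 1.409]
contact_force: [0.5, -0.8, 1.0]
opening: 0.486
grasp_force: 61.3
clock: 14.23
eef_pos: [566.9, -44.4, 103.7]
tcp_rot: [3.141, -0.0, 1.409]
contact_force: [1.7, -0.5, 1.5]
opening: 0.49
grasp_force: 61.4
scene 129 u [-20.   19.5] v [-15.6  22.2] z [-17.6   0.2]
top 0
235 248 200 215
-20 6 [ 97.9 102.3]
-14 7 [ 99.9 103. ]
-8 21 [ 99.  103.6]
-2 20 [ 99.4 104.2]
4 25 [ 93.2 103. ]
10 28 [ 85.3 103.3]
16 17 [ 86.9 103.2]
22 4 [ 86.6 103.4]
```

```bash
python3 -m inch '[[0,0,0,0,0,0.16,1],[0,0,0,0,0,0.16,1],[0,0,0,0,0,0,1],[0,0,0,0,0,0,1]]' && python3 -m inch '[[0,0,0,0,0,0.14,1],[0,0,0,0,0,0.12,1],[0,0,0,0,0,0,1],[0,0,0,0,0,0,1]]'; python3 -c "
from h import *
held(-30,15)"
```

```text
clock: 14.72
eef_pos: [566.9, -44.5, 95.7]
tcp_rot: [3.141, 0.0, 1.409]
contact_force: [2.4, -1.3, -1.1]
opening: 0.489
grasp_force: 61.2
clock: 15.05
eef_pos: [566.9, -44.5, 89.3]
tcp_rot: [3.142, 0.0, 1.409]
contact_force: [-0.5, 0.3, 5.6]
opening: 0.486
grasp_force: 61.6
scene 90 u [-19.   20.4] v [-14.4  22.2] z [-20.1   0.5]
top 0
```

```bash
python3 -m inch '[[0,0,0,0,0,0.14,1],[0,0,0,0,0,0,1],[0,0,0,0,0,0,1],[0,0,0,0,0,0,0.4],[0,0,0,0,0,0,0.3],[0,0,0,0,0,0,0.3],[0,0,0,0,0,0,0.3]]' && python3 -m inch '[[0,0,0,0,0,-0.6,0.3],[0,0,0,0,0,-0.8,0.3],[0,0,0,0,0,-1,0.3],[0,0,0,0,0,-1,0.3],[0,0,0,0,-1,-0.4,0.3],[0,0,0,1,-1,0,0.3],[0,0,0,1,-1,0,0.3],[0,0,0,1,-1,0,0.3]]' && python3 -m inch '[[0,0,0,1,-1,0,0.2],[0,0,0,1,-1,0,0.2],[0,0,0,1,-1,0,0.2],[0,0,0,1,0,0,0.2],[0,0,0,1,0,0,0.2],[0,0,0,1,0,0,0.2],[0,0,0,0,0,0,0.2]]' && cat >> h.py <<'E'
def state():
    for n in("scene","top"):
        f=grab_frame(n);w=cloud(f);hsv=cv2.cvtColor(f["pixels"],cv2.COLOR_RGB2HSV)
        m=(hsv[...,0]<16)&(hsv[...,1]>90)
        c=m&(np.hypot(w[...,0]-566.4,w[...,1]+44.3)<32)&(w[...,2]>40)
        q=w[c]
        if len(q)>5:
            print(n,"column",len(q),"z",np.percentile(q[:,2],[3,50,97]).round(1),"mid",((np.percentile(q,97,0)+np.percentile(q,3,0))/2).round(1))
            top=w[(np.hypot(w[...,0]-566.4,w[...,1]+44.3)<15)&(w[...,2]>40)]
            A=np.c_[top[:,:2],np.ones(len(top))];p=np.linalg.lstsq(A,top[:,2],rcond=None)[0];print("  plane slope",p[:2].round(3),"z",np.median(top[:,2]).round(1),len(top))
        k,l,s,_=cv2.connectedComponentsWithStats(((w[...,2]>16.5)&(w[...,2]<25)&m&(w[...,0]>300)&(w[...,0]<520)&(w[...,1]<450)&(w[...,1]>-350)).astype(np.uint8),connectivity=4)
        for i in range(1,k):
            if s[i,4]>40: q=w[l==i];print(n,"table",s[i,4],((q.max(0)+q.min(0))/2).round(1),np.ptp(q,axis=0).round(0)[:2])
    return f
E
python3 -c "
from h import *
f=state();go(409,223.7,100,1.409)
f=grab_frame('scene');cv2.imwrite('pics/s6c.png',cv2.resize(f['pixels'][150:270,180:320,::-1],(700,600),interpolation=cv2.INTER_CUBIC))"
```

```text
clock: 15.73
eef_pos: [566.3, -44.4, 85.4]
tcp_rot: [-3.141, 0.0, 1.409]
contact_force: [-1.1, -0.6, 1.0]
opening: 0.7
grasp_force: 0.0
clock: 16.4
eef_pos: [479.0, 46.2, 180.9]
tcp_rot: [3.141, -0.0, 1.407]
contact_force: [0.5, -0.6, -0.8]
opening: 0.697
grasp_force: 0.0
clock: 16.98
eef_pos: [431.3, 209.3, 181.1]
tcp_rot: [3.14, -0.002, 1.411]
contact_force: [0.5, -0.5, -0.1]
opening: 0.801
grasp_force: 0.0
scene column 135 z [78.8 92.7 95.8] mid [570.9 -41.7  87.3]
  plane slope [-0.027  0.024] z 93.6 64
scene table 89 [ 381.2 -255.    20.8] [41. 37.]
scene table 221 [386.   -0.8  20.7] [64. 60.]
scene table 162 [411.5 226.8  20.7] [41. 39.]
top column 122 z [86.6 91.  95. ] mid [564.4 -44.5  90.8]
  plane slope [0.056 0.041] z 90.8 75
top table 146 [381.8  -4.4  20.1] [55. 58.]
at [430.  206.2 180.5] rot/pi [-0.0002  0.0002  0.0005] then shift units [ 0.55 -0.94  3.22] F [-0.2 -0.8 -1. ] open 0.796
```

View pics/s6c.png

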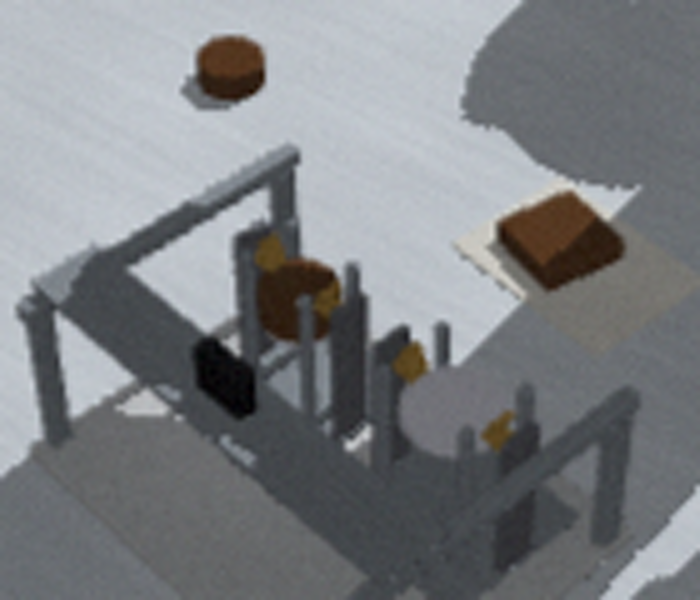

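First round is latched flat, with its top at about 92 under the latches. Next is round B at (409,224).

```bash
python3 -m inch '[[0,0,0,0.56,-0.9,0.6,0.2],[0,0,0,0,0,1,0.2],[0,0,0,0,0,1,0.2],[0,0,0,0,0,1,0.2],[0,0,0,0,0,1,0.2],[0,0,0,0,0,0.6,0.2],[0,0,0,0,0,0,0.2],[0,0,0,0,0,0,0.2]]' && python3 -c "
from h import *
go(409.3,224.2,23,1.409)
import sys
f=grab_frame('scene');rounds(f)" | grep -v -e '-7' -e '8[16].*20.0'
```

```text
clock: 17.8
eef_pos: [409.8, 222.0, 50.4]
tcp_rot: [-3.14, 0.002, 1.408]
contact_force: [0.5, 0.5, 0.5]
opening: 0.795
grasp_force: 0.0
at [409.8 222.   50.4] rot/pi [-0.0006  0.0005 -0.0004] then shift units [ 0.08 -0.03  1.1 ] F [0.5 0.5 0.5] open 0.795
[25.8, 3.5] 47 36.9 [-21.7, -2093.7, 20.0] [-5.0, -2093.0, 6.0] [259.0, -1474.0, 200.0]
[66.4, 4.2] 103 40.9 [-157.9, -1905.7, 20.0] [-219.0, -1867.0, 4.0] [-48.0, -1833.0, 72.0]
[130.2, 159.0] 224 98.5 [555.3, -504.0, 20.0] [578.0, -449.0, 77.0] [629.0, -401.0, 114.0]
[225.8, 163.3] 128 20.9 [385.9, -249.8, 20.0] [360.0, -274.0, 3.0] [401.0, -236.0, 26.0]
[291.5, 197.6] 295 19.0 [390.4, 2.5, 20.0] [355.0, -33.0, 5.0] [419.0, 31.0, 24.0]
[237.3, 208.5] 134 93.3 [519.6, -92.5, 20.0] [550.0, -63.0, 76.0] [592.0, -27.0, 113.0]
[359.3, 240.2] 159 21.0 [416.5, 232.0, 20.0] [391.0, 212.0, 4.0] [433.0, 246.0, 26.0]
[501.1, 330.5] 859 3.8 [460.8, 592.9, 20.0] [361.0, 561.0, -1.0] [498.0, 628.0, 8.0]
```

```bash
python3 -m inch '[[0,0,0,0.08,-0.03,0.6,0.2],[0,0,0,0,0,0.48,0.2],[0,0,0,0,0,0,0.2],[0,0,0,0,0,0,1],[0,0,0,0,0,0,1],[0,0,0,0,0,0,1],[0,0,0,0,0,0,1],[0,0,0,0,0,0,1]]' 60 && python3 -m inch '[[0,0,0,0,0,0,1],[0,0,0,0,0,-0.8,1],[0,0,0,0,0,-1,1],[0,0,0,0,0,-1,1],[0,0,0,0,0,-1,1],[0,0,0,0,0,-1,1],[0,0,0,0,0,-1,1],[0,0,0,0,0,0,1]]' && python3 -c "
from h import *
held();go(566.6,-44.4,173,1.409)"
```

```text
clock: 18.52
eef_pos: [410.7, 225.6, 25.4]
tcp_rot: [3.14, -0.001, 1.409]
contact_force: [-1.6, -2.1, 9.9]
opening: 0.49
grasp_force: 59.4
clock: 19.18
eef_pos: [412.5, 226.6, 174.2]
tcp_rot: [3.135, -0.005, 1.409]
contact_force: [1.4, 1.2, 0.7]
opening: 0.488
grasp_force: 60.9
scene 122 u [-20.1  18.8] v [-4.6 21.1] z [-19.2  -2.3]
top 0
at [410.8 225.7 170.5] rot/pi [ 0.0009 -0.0007 -0.0001] then shift units [-9.66  7.89 -0.1 ] F [ 0.2  0.2 -0.7] open 0.49
```

```bash
python3 -m inch '[[0,0,0,-0.9,0.7,0,1],[0,0,0,-1,0.8,0,1],[0,0,0,-1,0.8,0,1],[0,0,0,-1,0.8,0,1],[0,0,0,-1,0.8,0,1],[0,0,0,-1,0.8,0,1],[0,0,0,-1,0.8,0,1],[0,0,0,-1,0.8,0,1]]' >/dev/null && python3 -m inch '[[0,0,0,-0.9,0.8,0,1],[0,0,0,-0.6,0.4,0,1],[0,0,0,-0.2,0.2,0,1],[0,0,0,0,0,0,1],[0,0,0,0,0,0,1]]' && python3 -c "
from h import *
held();go(566.8,-44.4,140,1.409)"
```

```text
clock: 20.37
eef_pos: [560.4, -42.1, 168.0]
tcp_rot: [-3.14, -0.0, 1.408]
contact_force: [-0.7, -0.2, -0.5]
opening: 0.489
grasp_force: 61.0
scene 164 u [-17.1  19.5] v [-13.6  21.5] z [-21.1  -2. ]
top 0
at [560.4 -41.4 168.4] rot/pi [-0.0004 -0.0001  0.0002] then shift units [-0.08  0.27  1.13] F [ 0.6 -0.1 -0.8] open 0.487
```

```bash
python3 -m inch '[[0,0,0,-0.06,0.27,0,1],[0,0,0,0,0,0,1],[0,0,0,0,0,0.4,1],[0,0,0,0,0,0.5,1],[0,0,0,0,0,0,1],[0,0,0,0,0,0,1]]' && python3 -m inch '[[0,0,0,0,0,0.2,1],[0,0,0,0,0,0.2,1],[0,0,0,0,0,0.2,1],[0,0,0,0,0,0.2,1],[0,0,0,0,0,0,1],[0,0,0,0,0,0,1]]' && python3 -c "
from h import *
held();go(566.8,-44.4,89,1.409)"
```

```text
clock: 20.97
eef_pos: [566.9, -44.8, 145.3]
tcp_rot: [-3.139, 0.0, 1.409]
contact_force: [-0.4, -0.7, -0.8]
opening: 0.491
grasp_force: 61.0
clock: 21.47
eef_pos: [567.2, -44.7, 125.7]
tcp_rot: [-3.14, -0.0, 1.409]
contact_force: [-0.8, 3.4, -2.7]
opening: 0.49
grasp_force: 61.1
scene 161 u [-17.8  19.3] v [-16.   21.4] z [-20.8  -1.8]
top 0
at [567.2 -44.8 126. ] rot/pi [-0.0004 -0.0001 -0.0001] then shift units [ 0.01 -0.02  1.48] F [-1.4  4.3 -1.8] open 0.491
```

```bash
python3 -m inch '[[0,0,0,0.02,0,0.2,1],[0,0,0,0,0,0.2,1],[0,0,0,0,0,0.2,1],[0,0,0,0,0,0,1],[0,0,0,0,0,0,1]]' && python3 -m inch '[[0,0,0,0,0,0.2,1],[0,0,0,0,0,0.2,1],[0,0,0,0,0,0.2,1],[0,0,0,0,0,0.2,1],[0,0,0,0,0,0,1],[0,0,0,0,0,0,1]]' && python3 -c "
from h import *
held();go(566.8,-44.4,89,1.409)"
```

```text
clock: 21.98
eef_pos: [568.0, -44.2, 111.5]
tcp_rot: [3.141, -0.001, 1.409]
contact_force: [-1.0, 5.6, 0.3]
opening: 0.489
grasp_force: 61.7
clock: 22.48
eef_pos: [568.1, -44.2, 91.8]
tcp_rot: [3.141, -0.001, 1.409]
contact_force: [-2.2, 4.9, 5.1]
opening: 0.492
grasp_force: 62.0
scene 111 u [-18.8  20.1] v [-15.7  22.1] z [-29.1  -2.1]
top 0
at [568.1 -44.3  91.9] rot/pi [ 0.0002 -0.0002 -0.0001] then shift units [-0.01 -0.05  0.12] F [-1.3  6.4  4.1] open 0.487
```

```bash
python3 -m inch '[[0,0,0,0,0,0.14,1],[0,0,0,0,0,0.06,1],[0,0,0,0,0,0,1],[0,0,0,0,0,0,1]]' && python3 -m inch '[[0,0,0,0,0,0,0.4],[0,0,0,0,0,0,0.3],[0,0,0,0,0,0,0.3],[0,0,0,0,0,0,0.3],[0,0,0,0,0,-0.6,0.3],[0,0,0,0,0,-0.8,0.3],[0,0,0,0,0,-1,0.3],[0,0,0,0,0,-1,0.3]]' && python3 -m inch '[[0,0,0,0,-1,-0.2,0.2],[0,0,0,-1,-1,0,0.2],[0,0,0,-1,-1,0,0.2],[0,0,0,-1,-1,0,0.2],[0,0,0,-1,-0.5,0,0.2],[0,0,0,-1,-0.5,0,0.2],[0,0,0,-1,-0.5,0,0.2],[0,0,0,0,0,0,0.2]]' && python3 -c "
from h import *
f=state();go(379,-258,100,1.409)"
```

```text
clock: 22.92
eef_pos: [568.2, -44.2, 87.1]
tcp_rot: [3.141, -0.001, 1.409]
contact_force: [-3.1, 6.4, 6.5]
opening: 0.489
grasp_force: 62.2
clock: 23.58
eef_pos: [567.3, -44.8, 171.7]
tcp_rot: [-3.14, 0.0, 1.409]
contact_force: [0.8, -0.4, -0.3]
opening: 0.705
grasp_force: 0.0
clock: 24.25
eef_pos: [405.3, -173.0, 176.2]
tcp_rot: [-3.14, 0.001, 1.407]
contact_force: [0.5, -0.2, -0.2]
opening: 0.802
grasp_force: 0.0
scene column 178 z [59.2 91.7 95.5] mid [571.2 -41.4  77.4]
  plane slope [-0.004  0.03 ] z 93.9 65
scene table 89 [ 380.8 -254.2   20.7] [41. 37.]
scene table 218 [385.1  -1.3  20.4] [64. 64.]
top column 145 z [69.3 90.9 95.5] mid [563.5 -44.4  82.4]
  plane slope [-0.045  0.003] z 91.3 78
top table 90 [381.9 -11.8  19.5] [49. 43.]
top table 70 [ 376.4 -254.    20.4] [31. 31.]
at [ 407.5 -171.2  176.4] rot/pi [ 0.0001  0.     -0.0009] then shift units [-3.61 -0.57  3.06] F [ 1.  -0.2 -0.1] open 0.799
```

Two rounds latched, column now showing brown down to z≈59 with the top at 92. Third round at (379,-258).

```bash
python3 -m inch '[[0,0,0,-0.9,-0.2,0,0.2],[0,0,0,-0.9,-0.2,0.2,0.2],[0,0,0,-0.9,-0.17,1,0.2],[0,0,0,-0.9,0,1,0.2],[0,0,0,0,0,1,0.2],[0,0,0,0,0,1,0.2],[0,0,0,0,0,0.7,0.2],[0,0,0,0,0,0,0.2]]' && python3 -m inch '[[0,0,0,0,0,0,0.2],[0,0,0,0,0,0,0.2]]' && python3 -c "
from h import *
go(379,-258,23,1.409)
f=grab_frame('top');rounds(f)
f=grab_frame('scene');rounds(f)" | grep -e at -e '\-2[3-7]'
```

```text
clock: 25.02
eef_pos: [378.3, -255.4, 50.9]
tcp_rot: [-3.137, -0.002, 1.409]
contact_force: [-1.2, 0.5, 0.9]
opening: 0.803
grasp_force: 0.0
clock: 25.18
eef_pos: [380.2, -256.9, 54.5]
tcp_rot: [3.141, 0.0, 1.41]
contact_force: [0.6, 0.0, -0.2]
opening: 0.805
grasp_force: 0.0
at [ 380.2 -256.9   54.5] rot/pi [0.0002 0.0001 0.0002] then shift units [-0.05 -0.04  1.26] F [ 0.6  0.  -0.2] open 0.805
[271.9, 172.9] 142 90.4 [578.0, -47.0, 20.0] [544.0, -62.0, 67.0] [583.0, -27.0, 97.0]
[225.7, 163.4] 121 20.2 [386.5, -249.6, 20.0] [362.0, -276.0, 4.0] [402.0, -235.0, 25.0]grep: warning: stray \ before -
```

```bash
python3 -m inch '[[0,0,0,-0.05,-0.04,0.7,0.2],[0,0,0,0,0,0.52,0.2],[0,0,0,0,0,0,0.2],[0,0,0,0,0,0,1],[0,0,0,0,0,0,1],[0,0,0,0,0,0,1],[0,0,0,0,0,0,1],[0,0,0,0,0,0,1]]' 60 && python3 -m inch '[[0,0,0,0,0,0,1],[0,0,0,0,0,-0.8,1],[0,0,0,0,0,-1,1],[0,0,0,0,0,-1,1],[0,0,0,0,0,-1,1],[0,0,0,0,0,-1,1],[0,0,0,0,0,-1,1],[0,0,0,0,0,0,1]]' && python3 -c "
from h import *
held();go(567.3,-44.2,173,1.409)"
```

```text
clock: 25.95
eef_pos: [378.7, -258.4, 24.7]
tcp_rot: [3.14, 0.001, 1.409]
contact_force: [-0.6, 0.9, 7.9]
opening: 0.49
grasp_force: 59.6
clock: 26.62
eef_pos: [380.5, -259.6, 173.6]
tcp_rot: [3.134, 0.004, 1.409]
contact_force: [0.7, -0.6, -0.8]
opening: 0.492
grasp_force: 60.9
scene 117 u [-18.1  20.5] v [-13.7  23.5] z [-20.2  -0.3]
top 0
at [ 378.8 -258.5  170. ] rot/pi [ 0.0011  0.0005 -0.0001] then shift units [ 9.68  6.06 -0.12] F [ 0.4 -0.   0.2] open 0.489
```

```bash
python3 -m inch '[[0,0,0,0.9,0.5,0,1],[0,0,0,1,0.6,0,1],[0,0,0,1,0.6,0,1],[0,0,0,1,0.6,0,1],[0,0,0,1,0.6,0,1],[0,0,0,1,0.6,0,1],[0,0,0,1,0.6,0,1],[0,0,0,1,0.7,0,1]]' >/dev/null && python3 -m inch '[[0,0,0,1,0.6,0,1],[0,0,0,0.6,0.4,0,1],[0,0,0,0.2,0.2,0,1],[0,0,0,0,0,0,1],[0,0,0,0,0,0,1],[0,0,0,0,0,0,1]]' && python3 -c "
from h import *
held();go(567.3,-44.2,140,1.409)"
```

```text
clock: 27.88
eef_pos: [564.1, -43.7, 167.7]
tcp_rot: [-3.14, 0.0, 1.408]
contact_force: [-0.7, -1.0, -0.2]
opening: 0.493
grasp_force: 60.9
scene 177 u [-17.4  19.6] v [-14.6  22.8] z [-20.2  -1.4]
top 0
at [564.4 -43.8 168.1] rot/pi [-0.0002  0.0001 -0.0005] then shift units [0.   0.12 1.13] F [-0.3 -0.6 -0.5] open 0.487
```

```bash
python3 -m inch '[[0,0,0,-0.03,0.1,0,1],[0,0,0,0,0,0,1],[0,0,0,0,0,0.4,1],[0,0,0,0,0,0.5,1],[0,0,0,0,0,0,1],[0,0,0,0,0,0,1]]' 80 && python3 -m inch '[[0,0,0,0,0,0.2,1],[0,0,0,0,0,0.2,1],[0,0,0,0,0,0.2,1],[0,0,0,0,0,0.2,1],[0,0,0,0,0,0,1],[0,0,0,0,0,0,1]]' && python3 -c "
from h import *
held();go(566.9,-44.4,87,1.409)"
```

```text
clock: 28.48
eef_pos: [566.9, -44.1, 144.8]
tcp_rot: [-3.14, 0.0, 1.409]
contact_force: [0.3, -0.9, -0.0]
opening: 0.483
grasp_force: 81.9
clock: 28.98
eef_pos: [567.4, -44.0, 125.4]
tcp_rot: [-3.141, 0.0, 1.409]
contact_force: [-0.1, -0.1, -1.3]
opening: 0.482
grasp_force: 82.4
scene 163 u [-18.8  19. ] v [-14.4  22.6] z [-20.8  -1.5]
top 0
at [567.5 -44.  125.7] rot/pi [-0.0001  0.     -0.0001] then shift units [-0.02 -0.02  1.55] F [-0.  -0.2 -0.5] open 0.481
```

```bash
python3 -m inch '[[0,0,0,0,0,0.2,1],[0,0,0,0,0,0.2,1],[0,0,0,0,0,0.2,1],[0,0,0,0,0,0,1],[0,0,0,0,0,0,1]]' && python3 -m inch '[[0,0,0,0,0,0.2,1],[0,0,0,0,0,0.2,1],[0,0,0,0,0,0.2,1],[0,0,0,0,0,0.2,1],[0,0,0,0,0,0,1],[0,0,0,0,0,0,1]]' && python3 -m inch '[[0,0,0,0,0,0.14,1],[0,0,0,0,0,0.06,1],[0,0,0,0,0,0,1],[0,0,0,0,0,0,1]]' && python3 -c "
from h import *
held();go(566.9,-44.4,87,1.409)"
```

```text
clock: 29.5
eef_pos: [568.1, -44.3, 111.2]
tcp_rot: [3.14, 0.0, 1.409]
contact_force: [-0.8, -1.1, 4.8]
opening: 0.485
grasp_force: 83.0
clock: 30.0
eef_pos: [568.2, -44.2, 91.4]
tcp_rot: [3.14, 0.0, 1.409]
contact_force: [-1.2, -1.6, 9.3]
opening: 0.48
grasp_force: 83.4
clock: 30.33
eef_pos: [568.1, -44.2, 86.6]
tcp_rot: [3.14, 0.0, 1.409]
contact_force: [-1.7, -1.6, 9.4]
opening: 0.483
grasp_force: 83.6
scene 98 u [-17.8  20.3] v [-15.3  22.9] z [-29.1  -1.2]
top 0
at [568.2 -44.2  86.7] rot/pi [ 0.0004  0.     -0.0001] then shift units [-0.01 -0.05 -0.01] F [-1.4 -1.1  9.4] open 0.482
```

Disc top is at about 85.5. Releasing, rising and checking from the side.

```bash
python3 -m inch '[[0,0,0,0,0,0,0.4],[0,0,0,0,0,0,0.3],[0,0,0,0,0,0,0.3],[0,0,0,0,0,0,0.3],[0,0,0,0,0,-0.6,0.3],[0,0,0,0,0,-0.8,0.3],[0,0,0,0,0,-1,0.3],[0,0,0,0,0,-1,0.3]]' && python3 -m inch '[[0,0,0,0,-1,-0.6,0.5],[0,0,0,0,-1,-0.6,0.5],[0,0,0,-1,-1,0,0.5],[0,0,0,-1,-1,0,0.5],[0,0,0,-1,-1,0,0.5],[0,0,0,-1,0,0,0.5],[0,0,0,-1,0,0,0.5],[0,0,0,0,0,0,0.5]]' && python3 -c "
from h import *
f=state();go(664,-3.5,200,1.409)
f=grab_frame('scene');cv2.imwrite('pics/s7c.png',cv2.resize(f['pixels'][130:310,160:400,::-1],(800,600),interpolation=cv2.INTER_CUBIC))"
```

```text
clock: 31.1
eef_pos: [566.9, -44.0, 171.0]
tcp_rot: [-3.14, 0.0, 1.409]
contact_force: [0.1, -0.6, -0.8]
opening: 0.706
grasp_force: 0.0
clock: 31.77
eef_pos: [423.2, -150.0, 200.9]
tcp_rot: [3.141, 0.001, 1.407]
contact_force: [-0.1, -0.3, 0.4]
opening: 0.498
grasp_force: 0.0
scene column 218 z [42.9 87.2 95.9] mid [569.8 -40.4  69.4]
  plane slope [ 0.055 -0.055] z 93.3 64
scene table 217 [384.3  -0.7  20.1] [62. 62.]
top column 154 z [56.  89.9 95.7] mid [561.4 -43.4  75.8]
  plane slope [ 0.037 -0.067] z 91.2 80
top table 108 [381.5  -7.3  20.7] [54. 46.]
at [ 423.7 -147.8  200.7] rot/pi [-0.0001 -0.0001 -0.0008] then shift units [7.24 8.56 0.03] F [ 0.2  0.6 -0.9] open 0.502
```

View pics/s7c.png

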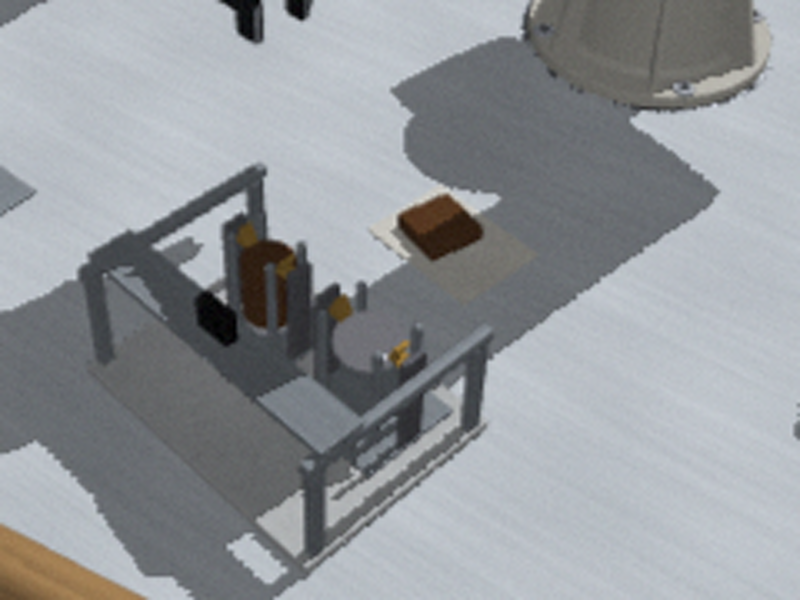

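```bash
python3 - <<'E'
from h import *
for n in("scene","top"):
    c0=np.array([568.2,-43.2]) if n=="scene" else np.array([564.5,-45.3])
    P=[]
    for i in range(8):
        f=grab_frame(n);w=cloud(f);hsv=cv2.cvtColor(f["pixels"],cv2.COLOR_RGB2HSV)
        m=(hsv[...,0]<16)&(hsv[...,1]>90)&(np.hypot(w[...,0]-c0[0],w[...,1]-c0[1])<14)&(w[...,2]>80)&(w[...,2]<104)
        P.append(w[m])
    P=np.vstack(P);d=(P[:,:2]-c0)@np.c_[U,V]
    p=np.linalg.lstsq(np.c_[d,np.ones(len(P))],P[:,2],rcond=None)[0];print(n,len(P),"slope u,v",p[:2].round(3),"z",p[2].round(1))
E
```

```text
scene 395 slope u,v [0.09 0.01] z 93.6
top 529 slope u,v [ 0.101 -0.034] z 91.1
```

All three are in and latched, but the top one seems to tilt about 0.1 rad around the latch line. A light level press with the fingers slightly apart should flatten it.

```bash
python3 -c "
from h import *
go(566.9,-44.3,120,1.409)"; python3 -m inch '[[0,0,0,0.8,0.9,0,0.8],[0,0,0,0.9,1,0,0.8],[0,0,0,0.9,1,0,0.8],[0,0,0,0.9,1,0,0.8],[0,0,0,0.9,0.9,0,0.8],[0,0,0,0.5,0.3,0,0.8],[0,0,0,0,0,0,0.8],[0,0,0,0,0,0,0.8]]' && python3 -c "
from h import *
go(566.9,-44.3,120,1.409)"
```

```text
at [ 424.1 -147.3  200.8] rot/pi [-0.      0.     -0.0001] then shift units [4.99 4.98 3.23] F [-0.1  0.3 -0.3] open 0.499
clock: 33.38
eef_pos: [569.0, -46.7, 200.3]
tcp_rot: [-3.14, 0.0, 1.41]
contact_force: [-1.5, -0.4, -0.4]
opening: 0.199
grasp_force: 0.0
at [569.  -46.7 200.3] rot/pi [-0.0005  0.0001  0.0004] then shift units [ 0.08 -0.1   3.21] F [-1.5 -0.4 -0.4] open 0.199
```

```bash
python3 -m inch '[[0,0,0,0.08,-0.1,0.6,0.8],[0,0,0,0,0,1,0.8],[0,0,0,0,0,0.9,0.8],[0,0,0,0,0,0.5,0.8],[0,0,0,0,0,0,0.8],[0,0,0,0,0,0,0.8]]' && python3 -m inch '[[0,0,0,0,0,0.2,0.8],[0,0,0,0,0,0.1,0.8],[0,0,0,0,0,0,0.8],[0,0,0,0,0,0,0.8]]'  && python3 -m inch '[[0,0,0,0,0,0.1,0.8],[0,0,0,0,0,0,0.8],[0,0,0,0,0,0,0.8]]'
```

```text
clock: 33.88
eef_pos: [566.1, -45.4, 125.6]
tcp_rot: [-3.14, 0.0, 1.408]
contact_force: [-0.4, -0.4, -0.3]
opening: 0.198
grasp_force: 0.0
clock: 34.22
eef_pos: [567.7, -44.7, 118.8]
tcp_rot: [3.141, -0.0, 1.409]
contact_force: [-0.0, 1.0, 0.1]
opening: 0.195
grasp_force: 0.0
clock: 34.47
eef_pos: [567.5, -44.5, 115.8]
tcp_rot: [-3.142, 0.0, 1.409]
contact_force: [-0.5, 0.3, -0.4]
opening: 0.203
grasp_force: 0.0
```

```bash
python3 -m inch '[[0,0,0,0,0,0.12,0.8],[0,0,0,0,0,0,0.8],[0,0,0,0,0,0,0.8]]' && python3 -m inch '[[0,0,0,0,0,0.12,0.8],[0,0,0,0,0,0,0.8],[0,0,0,0,0,0,0.8]]'  && python3 -m inch '[[0,0,0,0,0,0.1,0.8],[0,0,0,0,0,0,0.8],[0,0,0,0,0,0,0.8]]'
```

```text
clock: 34.72
eef_pos: [569.2, -44.8, 114.0]
tcp_rot: [3.138, -0.0, 1.409]
contact_force: [1.3, -1.4, 9.5]
opening: 0.2
grasp_force: 4.8
clock: 34.97
eef_pos: [569.2, -44.8, 111.1]
tcp_rot: [3.138, -0.0, 1.409]
contact_force: [1.2, -1.1, 9.9]
opening: 0.201
grasp_force: 5.0
clock: 35.22
eef_pos: [569.2, -44.8, 108.6]
tcp_rot: [3.138, -0.0, 1.409]
contact_force: [1.4, -1.1, 10.2]
opening: 0.202
grasp_force: 5.2
```

```bash
python3 -m inch '[[0,0,0,0,0,-0.1,0.8],[0,0,0,0,0,-0.1,0.8],[0,0,0,0,0,-0.2,0.8],[0,0,0,0,0,-0.6,0.8],[0,0,0,0,0,-1,0.8],[0,0,0,0,0,-1,0.8],[0,0,0,0,-0.6,-0.8,0.5],[0,0,0,-0.6,-1,0,0.5]]' && python3 -m inch '[[0,0,0,-1,-1,0,0.5],[0,0,0,-1,-1,0,0.5],[0,0,0,-1,-1,0,0.5],[0,0,0,-1,-1,0,0.5],[0,0,0,-0.6,-0.4,0,0.5],[0,0,0,0,0,0,0.5],[0,0,0,0,0,0,0.5]]' && python3 - <<'E'
from h import *
for n in("scene","top"):
    c0=np.array([568.2,-43.2]) if n=="scene" else np.array([564.5,-45.3])
    P=[]
    for i in range(6):
        f=grab_frame(n);w=cloud(f);hsv=cv2.cvtColor(f["pixels"],cv2.COLOR_RGB2HSV)
        m=(hsv[...,0]<16)&(hsv[...,1]>90)&(np.hypot(w[...,0]-c0[0],w[...,1]-c0[1])<14)&(w[...,2]>80)&(w[...,2]<104)
        P.append(w[m])
    P=np.vstack(P);d=(P[:,:2]-c0)@np.c_[U,V]
    p=np.linalg.lstsq(np.c_[d,np.ones(len(P))],P[:,2],rcond=None)[0];print(n,len(P),"slope u,v",p[:2].round(3),"z",p[2].round(1))
state();go(663.5,-3,200,1.409)
E
```

```text
clock: 35.88
eef_pos: [529.5, -52.1, 206.3]
tcp_rot: [3.134, -0.001, 1.41]
contact_force: [0.7, -0.3, 1.0]
opening: 0.474
grasp_force: 0.0
clock: 36.47
eef_pos: [398.1, -149.1, 202.4]
tcp_rot: [3.141, -0.0, 1.407]
contact_force: [0.9, -0.7, -0.4]
opening: 0.5
grasp_force: 0.0
scene 293 slope u,v [0.01  0.012] z 93.6
top 393 slope u,v [-0.     0.021] z 91.1
scene column 215 z [43.7 87.  95.3] mid [572.7 -40.2  69.5]
  plane slope [-0.016  0.005] z 93.6 67
scene table 227 [386.9  -1.6  20.7] [64. 60.]
top column 156 z [54.1 90.  95.8] mid [563.1 -43.4  75. ]
  plane slope [ 0.06  -0.014] z 91.1 79
top table 81 [386.2   6.4  20.6] [46. 31.]
at [ 398.6 -148.6  202.3] rot/pi [ 0. -0. -0.] then shift units [7.46 9.52 0.09] F [-0.   0.1  0.3] open 0.499
```

Flat now (slope about 0.01). Last step is to close the bar.

```bash
python3 -m inch '[[0,0,0,0.7,0.9,0,0.5],[0,0,0,0.8,1,0,0.5],[0,0,0,0.8,1,0,0.5],[0,0,0,0.8,1,0,0.5],[0,0,0,0.8,1,0,0.5],[0,0,0,0.8,1,0,0.5],[0,0,0,0.8,1,0,0.5],[0,0,0,0.8,1,0,0.5]]' >/dev/null && python3 -m inch '[[0,0,0,0.8,1,0,0.5],[0,0,0,0.4,0.8,0,0.5],[0,0,0,0,0,0,0.5],[0,0,0,0,0,0,0.5],[0,0,0,0,0,0,0.5]]' && python3 -c "
from h import *
go(669,-3.3,150,1.409)"
```

```text
clock: 38.25
eef_pos: [667.2, -3.0, 201.7]
tcp_rot: [-3.14, 0.0, 1.409]
contact_force: [-0.1, -0.0, 0.3]
opening: 0.495
grasp_force: 0.0
at [667.2  -3.  201.7] rot/pi [-0.0005  0.0001 -0.0001] then shift units [-0.    0.07  2.07] F [-0.1 -0.   0.3] open 0.495
```

```bash
python3 -m inch '[[0,0,0,0,0.07,0.4,0.5],[0,0,0,0,0,0.6,0.5],[0,0,0,0,0,0.6,0.5],[0,0,0,0,0,0.4,0.5],[0,0,0,0,0,0,0.5],[0,0,0,0,0,0,0.5]]' && python3 -m inch '[[0,0,0,0,0,0,1],[0,0,0,0,0,0,1],[0,0,0,0,0,0,1],[0,0,0,0,0,0,1],[0,0,0,0,0,0,1],[0,0,0,0,0,0,1]]' 30 && python3 -m inch '[[0,0,0,0,-0.3,0,1],[0,0,0,0,-0.4,0,1],[0,0,0,0,-0.4,0,1],[0,0,0,0,-0.4,0,1],[0,0,0,0,-0.4,0,1],[0,0,0,0,-0.4,0,1],[0,0,0,0,-0.4,0,1],[0,0,0,0,0,0,1]]'
```

```text
clock: 38.75
eef_pos: [669.1, -3.4, 151.7]
tcp_rot: [-3.14, 0.0, 1.408]
contact_force: [0.4, 0.0, -0.3]
opening: 0.499
grasp_force: 0.0
clock: 39.25
eef_pos: [668.9, -2.9, 153.4]
tcp_rot: [-3.14, 0.0, 1.409]
contact_force: [-6.4, 0.1, 6.2]
opening: 0.132
grasp_force: 30.8
clock: 39.92
eef_pos: [601.3, 8.1, 153.3]
tcp_rot: [3.142, 0.0, 1.409]
contact_force: [-2.6, -1.2, 7.7]
opening: 0.137
grasp_force: 32.0
```

```bash
python3 -m inch '[[0,0,0,0,-0.4,0,1],[0,0,0,0,-0.4,0,1],[0,0,0,0,-0.2,0,1],[0,0,0,0,0,0,1],[0,0,0,0,0,0,1]]' && python3 -m inch '[[0,0,0,0,-0.1,0,1],[0,0,0,0,0,0,1],[0,0,0,0,0,0,1]]' && python3 -m inch '[[0,0,0,0,-0.12,0,1],[0,0,0,0,0,0,1],[0,0,0,0,0,0,1]]'
```

```text
clock: 40.33
eef_pos: [577.3, 11.9, 153.3]
tcp_rot: [3.141, 0.0, 1.409]
contact_force: [-2.5, -2.1, 11.4]
opening: 0.13
grasp_force: 32.4
clock: 40.58
eef_pos: [575.4, 12.2, 153.3]
tcp_rot: [3.14, 0.0, 1.409]
contact_force: [-1.2, -2.7, 9.5]
opening: 0.132
grasp_force: 32.3
clock: 40.83
eef_pos: [574.9, 12.3, 153.4]
tcp_rot: [3.135, -0.0, 1.409]
contact_force: [9.9, -4.6, 0.2]
opening: 0.13
grasp_force: 31.3
```

Forward stop reached (x=575, force reversed). Back off the preload, release, rise and check.

```bash
python3 -m inch '[[0,0,0,0,0.08,0,1],[0,0,0,0,0,0,0.7],[0,0,0,0,0,0,0.6],[0,0,0,0,0,0,0.6],[0,0,0,0,0,-0.6,0.6],[0,0,0,0,0,-1,0.6],[0,0,0,0,0,-1,0.6],[0,0,0,0,0,-1,0.6]]' && python3 -m inch '[[0,0,0,0,-1,0,0.6],[0,0,0,-1,-1,0,0.6],[0,0,0,-1,-1,0,0.6],[0,0,0,-1,-1,0,0.6],[0,0,0,-1,-1,0,0.6],[0,0,0,-1,0,0,0.6],[0,0,0,-1,0,0,0.6],[0,0,0,0,0,0,0.6]]' && python3 - <<'E'
from h import *
for n in("top","scene"):
    f=grab_frame(n);w=cloud(f);m=(w[...,2]>141)&(w[...,2]<155)&(abs(w[...,0]-580)<40)&(abs(w[...,1]-10)<30);q=w[m];print(n,"tab",len(q),q.mean(0).round(1))
state()
cv2.imwrite('pics/s8.png',cv2.resize(f['pixels'][100:384,150:500,::-1],(740,600)))
E
```

```text
clock: 41.5
eef_pos: [574.0, 12.6, 242.7]
tcp_rot: [-3.14, 0.0, 1.409]
contact_force: [0.6, -1.3, -0.5]
opening: 0.4
grasp_force: 0.0
clock: 42.17
eef_pos: [426.1, -117.9, 242.3]
tcp_rot: [3.142, 0.001, 1.407]
contact_force: [0.4, 0.3, -0.3]
opening: 0.401
grasp_force: 0.0
top tab 50 [573.7   9.8 148.8]
scene tab 74 [578.2  13.4 148.9]
scene column 167 z [42.2 77.  95. ] mid [580.4 -39.9  68.6]
  plane slope [-0.727  0.366] z 122.9 96
scene table 228 [385.5  -1.5  20.1] [65. 61.]
top column 39 z [52.  71.5 90.6] mid [548.5 -42.3  71.3]
  plane slope [0.062 0.034] z 121.5 82
top table 42 [361.7  -3.   19.5] [21. 37.]
```

View pics/s8.png

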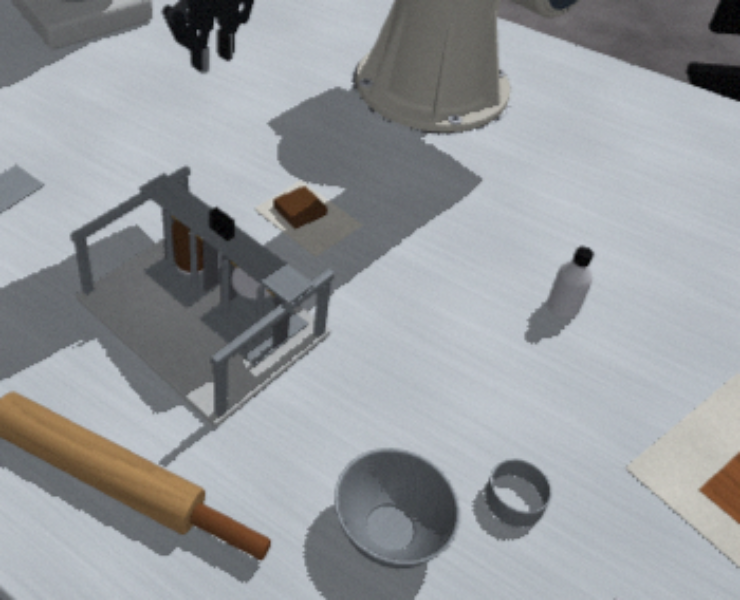

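The bar is forward over the columns, the stack is under it, and the bystanders haven't moved.

```bash
python3 -c "
from h import *
print(r.sign_off())"
```

```text
the job is handed in; nothing more can be done
None
```

The job is handed in: all three rounds on the table were small and are latched flat in the small column, the bar is fully forward again, and the square biscuit and other things were not touched; no verdict was returned.

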